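Release the bar clamp and open its jaw

TASK

The brass valve in the bar clamp is finished and has to be freed. With the fingertips press the black ratchet release on the orange sliding jaw down and, keeping it down, push the jaw back along the bar until it is fully home against the end block, then let go so that the release springs up and back away. Do not touch the valve or shift it from its place on the bar, and leave everything else on the worktop where it is.

Things in the scene. Friction and masses are not known exactly. Their poses are not given: they have to be found in the camera images.
- clamp: bar clamp fixed to the worktop: grey base 94 x 270 mm; steel bar 54 mm wide along its own y axis, bar top at z = 32 mm, ratchet teeth below. Origin: centre of the base's underside, z up. Dark grey fixed jaw at the -y end (face at y = -105 mm, top z = 64 mm), dark grey end block with rubber bumpers at the +y end (top z = 52 mm). The orange sliding jaw opens toward +y
- clamp_jaw (a joint): travel of the orange sliding jaw along the clamp's +y, m: 0 = closed (its face at y = -71.5 mm), 0.100 = fully home. Jaw 74 mm wide, 70 mm long along the bar. Friction about 3 N; it stays where left. With the release up the ratchet lets it move at most one tooth (6 mm) toward +y, then locks; with the release down it slides freely
- clamp_release (a joint): how far the black release paddle on the sliding jaw is pressed down, m: 0 = up, 0.006 = fully down. A spring returns it: about 2.5 N to start, 6 N fully down. The ratchet is free from about 0.0025 on; press at least 0.004
- release_top (a point): centre of the top of the black paddle, 62 mm above the worktop when up; moves with paddle and jaw; same axes as the clamp. Paddle: 44 mm along the clamp's x, 35 mm along its y. Between it and the valve the jaw's front edge is level with the paddle
- push_wall (a point): middle of the face of the orange push wall that looks toward the paddle (to the clamp's -y); on the sliding jaw, 18.5 mm beyond the paddle's centre along +y. The wall is 74 mm wide, 10 mm thick, its top 92 mm above the worktop, 30 mm above the paddle. Fingertips on the paddle push the jaw by this wall
- end_stop (a point): point between the fronts of the bumpers on the end block (clamp y = +99 mm), 40 mm above the worktop, where the back of the sliding jaw comes to rest
- ball_valve: brass ball valve with a red lever, loose, lying across the bar between the jaws: 32 mm along the bar, body 61 mm long, 49 mm high (top 81 mm above the worktop). Origin at its underside; the body reaches from -13 to +48 mm and the lever from -58 to +26 mm along its own y
- tea_tin: bystander: dark green and grey lidded tea tin, 74 mm across, 92 high; origin: centre of the underside
- cap_black: bystander: black bottle cap, 57 mm across, 24 high; origin: centre of the underside
- cap_grey: bystander: grey bottle cap, 69 mm across, 24 high; origin: centre of the underside
- ptfe_tape: bystander: white tape roll lying flat, 52 mm across, 15 high; origin: centre of the underside
- teaspoon: bystander: steel teaspoon, 132 mm long, 9 high; origin: centre of the underside
- cup_6: bystander: white mug with a handle, 80 mm across, 95 high; origin: centre of the underside
- tea_strainer: bystander: steel mesh tea strainer cup, 82 mm across the rim, 61 high; origin: centre of the underside
Mind the look-alikes: they are no part of the job. What is shaped like the ball_valve but turquoise is not meant.

How it is judged:
By the outcome, as a careful person would: the job done as asked, in the order asked, and still so for the second after the job is handed in, with the robot touching nothing.
It also fails if it takes over 40 s, if anything falls off the work surface, if the arm or the gripper's body presses on something with over 40 N, if the wrist force passes 120 N, or if a joint passes its speed limit or range.

ROBOT

A 7-joint arm with a two-finger parallel gripper is mounted at the origin on a cart in front of the work surface, level with it; the furniture and walls round the work are solid. World frame = base frame: x ahead of the robot, y to its left, z up, the work surface at z = 0. Lengths are in m, angles in rad, forces in N, time in s.
With the tool pointing down it reaches from about 0.425 to 1.025 m from the base axis. Payload 9.4 kg.
Tool frame: the origin (TCP) lies at the very end of the fingers, on their centre line; the grasp point (between the pads) lies manip.pinch_z behind it (manip.pinch_z is the distance from the TCP to the grasp point, in m); z points along the fingers, y is the direction in which the jaws open and shut (so a half turn about z gives the same grasp; the last joint's range is limited). The gripper opens to 85 mm and grips with 20 to 120 N. Pads are 22 mm wide; open, the fingers measure 114 mm over their backs; the gripper's body (76 mm by 85 mm) begins 54 mm behind the grasp point. The pads swing forward as they close: fully open they stand 13 mm farther back than shut.
Start: joints at [1.052, 0.599, -0.003, 1.599, 0.002, 0.943, -0.08], TCP at [0.31, -0.655, 0.231] pointing down, gripper open.
Joint ranges: [-2.57, 2.57], [-0.35, 1.97], [-1.29, 1.29], [0.11, 2.56], [-1.05, 4.19], [0.11, 1.86], [-2.63, 2.63]. Speed limits (rad/s): [2.22, 2.22, 3.01, 3.01, 3.14, 3.14, 3.14].

INTERFACE

Orientations are given as a 3x3 rotation matrix whose columns are the frame's x, y, z axes.
In Python, from rig import manip gives the robot as it stands.
- The arm moves only by the tool jog_arm, never from a script. Its argument "steps" is a list of rows, each an object of numbers: "grip": the opening, from -1 (shut) to 1 (fully open), so that 0 is half open; "dx", "dy", "dz": the shift along the tool's x, y, z in m; "ax", "ay", "az": the turn, a rotation vector about the tool's x, y, z in rad. In form: [{"grip": .., "dx": .., "dy": .., "dz": .., "ax": .., "ay": .., "az": ..}, ...]. A call has 1 to 20 rows; each row is the pose to reach, as a shift and turn from the pose measured when the call began, along the tool's axes at that moment; what a row does not reach only later rows make up. A row lasts 1/12 s, in which the tool goes at most 41.7 mm and 7.16 degrees, less where a joint would pass 70% of its speed; a pose out of reach is approached as far as the arm can. A call with a gripper value outside its range is refused whole. The fingers move at their own pace and stop on an object; "force" is the grip in N (left out, the last holds). Time passes only in rows, so rows that repeat a pose let the fingers close. It gives the time, the measured TCP pose, the force and the opening at its end, in the units of the state.
- manip.state(): the state, without advancing time (a new reading comes with each control period).
- manip.snapshot(name): name is "scene" or "side" or "wrist"; returns a dict with "frame" (384x512x3 uint8, red, green, blue), "depth" (384x512 float32, m along the optical axis (not along the pixel's ray), 0 where there is no reading), "fov_y" (degrees; the focal length in pixels is half the picture's height over the tangent of half this angle, whatever the lens; pixels are square), "cx", "cy" (the principal point, pixels), "T" (4x4, takes a point from camera to world coordinates). Camera axes: x right, y down, z forward; pixel columns grow to the right and rows downward; lengths in m; the calibration is good to about 2 mm. A picture is of the moment at which its call begins.
- manip.sign_off(): hands the job in, once; it reports no verdict.
The state is a dict: "time": time; "joint_pos": joint angles; "dq": joint speeds; "effort": joint torques, N m; "tool_pos": TCP position; "eef_rot": TCP orientation; "contact_force": force on the tool from outside, world axes, zero at the start; "moment": the same for the moment, N m; "opening": finger opening in m.
Only numpy, scipy, OpenCV 4.12 (cv2) and the standard library are available. Lean on these libraries where they do the work, as an engineer would, in place of code of your own. Each camera call takes 0.05 s, during which the arm holds its last target.

## Working session

There is one attempt and no reset: what is moved stays moved. The work goes in short steps, Python scripts to look and compute and a tool call to move; the robot and the scene stay as the last step left them, time stands still between calls to the robot, and variables do not carry over. Pictures are saved under pics/ and viewed, and the job is handed in when it is done.

Besides the shell and the picture viewer there is one more tool, called after "Call:" by a JSON object that holds its "name" and its "arguments", one argument or row to a line. jog_arm: Moves the arm, as the interface text tells. Its arguments: {"type":"object","properties":{"steps":{"type":"array"},"force":{"type":"number"}},"required":["steps"]}

```bash
ls; mkdir -p pics
python3 - <<'E'
from rig import manip
import cv2,numpy as np
s=manip.state();print(s, manip.pinch_z)
for n in("scene","side","wrist"):
    d=manip.snapshot(n);np.savez(f"{n}0.npz",**d);cv2.imwrite(f"pics/{n}0.png",cv2.cvtColor(d["frame"],cv2.COLOR_RGB2BGR));print(n,d["fov_y"],d["T"].round(3).tolist())
E
```

```text
pics
{'time': 0.0, 'joint_pos': array([ 1.05229653,  0.60015346, -0.00255094,  1.60012822,  0.00178646,
        0.94285838, -0.07980196]), 'dq': array([-5.69313307e-04,  7.96773130e-04, -6.34948873e-04,  3.03086924e-04,
       -8.17724991e-05, -5.00863198e-04, -6.27780158e-04]), 'effort': array([ 6.88274249e-04, -7.76448298e+01,  1.56504795e+00, -2.58004189e+01,
        1.22966204e-02,  9.03244450e-03,  3.28381384e-05]), 'tool_pos': array([ 0.3097831 , -0.65497575,  0.23039694]), 'eef_rot': array([[ 9.03960050e-01,  4.27616219e-01, -7.72880522e-04],
       [ 4.27616898e-01, -9.03959069e-01,  1.33794901e-03],
       [-1.26523662e-04, -1.53994922e-03, -9.99998806e-01]]), 'contact_force': array([-0.84494497, -0.11246043,  0.33277736]), 'moment': array([-0.02557399, -0.00701325,  0.05045332]), 'opening': 0.08544025136867726} 0.0187
scene 44.75332426775365 [[-0.625, -0.571, 0.532, -0.263], [-0.78, 0.459, -0.425, 0.645], [-0.002, -0.68, -0.733, 1.217], [0.0, 0.0, 0.0, 1.0]]
side 52.7813177553018 [[-0.993, -0.035, 0.114, 0.382], [-0.119, 0.372, -0.921, 1.379], [-0.01, -0.928, -0.373, 0.635], [0.0, 0.0, 0.0, 1.0]]
wrist 58.368315575707456 [[0.428, -0.868, -0.253, 0.375], [-0.904, -0.411, -0.118, -0.624], [-0.001, 0.279, -0.96, 0.372], [0.0, 0.0, 0.0, 1.0]]
```

View pics/scene0.png

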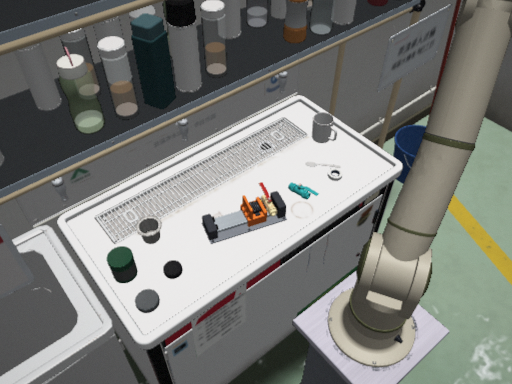

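View pics/side0.png

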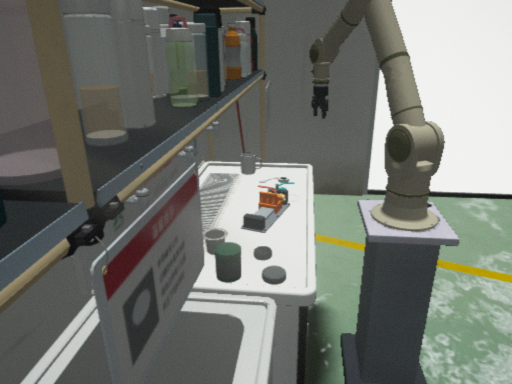

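The scene view shows the clamp around (245,217). The end block is at (210,226), the orange jaw at (255,210), the brass valve with its red lever at (270,203), and the fixed jaw at (278,205). The turquoise look-alike at (302,190) lies loose outside the clamp, so it isn't the one. Next I'll crop and measure.

```bash
cat > h.py <<'E'
import numpy as np,cv2
def load(n):
    return dict(np.load(n))
def pts(d):
    z=d["depth"];f=192/np.tan(np.radians(d["fov_y"])/2)
    v,u=np.mgrid[:384,:512]
    P=np.stack([(u-d["cx"])/f*z,(v-d["cy"])/f*z,z],-1)
    return P@d["T"][:3,:3].T+d["T"][:3,3]
E
python3 - <<'E'
from h import *
d=load("scene0.npz");P=pts(d);f=d["frame"]
hsv=cv2.cvtColor(f,cv2.COLOR_RGB2HSV)
c=cv2.resize(cv2.cvtColor(f[165:255,190:320],cv2.COLOR_RGB2BGR),None,fx=6,fy=6,interpolation=cv2.INTER_NEAREST);cv2.imwrite("pics/crop0.png",c)
d2=load("side0.npz");f2=d2["frame"]
cv2.imwrite("pics/crop1.png",cv2.resize(cv2.cvtColor(f2[165:245,210:310],cv2.COLOR_RGB2BGR),None,fx=7,fy=7,interpolation=cv2.INTER_NEAREST))
# base: points in crop with z between .003 and .1
m=np.zeros((384,512),bool);m[185:245,195:292]=1
m&=(P[...,2]>.006)&(d["depth"]>0)
Q=P[m];print(len(Q))
r=cv2.minAreaRect((Q[:,:2]*1000).astype(np.float32));print("all",r)
o=m&(hsv[...,0]>5)&(hsv[...,0]<18)&(hsv[...,1]>180)&(hsv[...,2]>90)
Q=P[o];print("orange",len(Q),Q.min(0),Q.max(0),cv2.minAreaRect((Q[:,:2]*1000).astype(np.float32)))
top=Q[Q[:,2]>.085];print("wall top",len(top),top.mean(0),cv2.minAreaRect((top[:,:2]*1000).astype(np.float32)))
E
```

```text
2260
all ((541.9639892578125, 26.42840576171875), (320.97784423828125, 269.6895751953125), 47.84696578979492)
orange 354 [ 0.45964678 -0.02295733  0.01531128] [0.54086949 0.05586536 0.0985451 ] ((500.3819580078125, 15.693374633789062), (68.5704116821289, 73.67723083496094), 74.0284423828125)
wall top 45 [0.50480601 0.03796586 0.09129935] ((507.656005859375, 36.46886444091797), (8.425670623779297, 71.27758026123047), 72.60962677001953)
```

View pics/crop0.png

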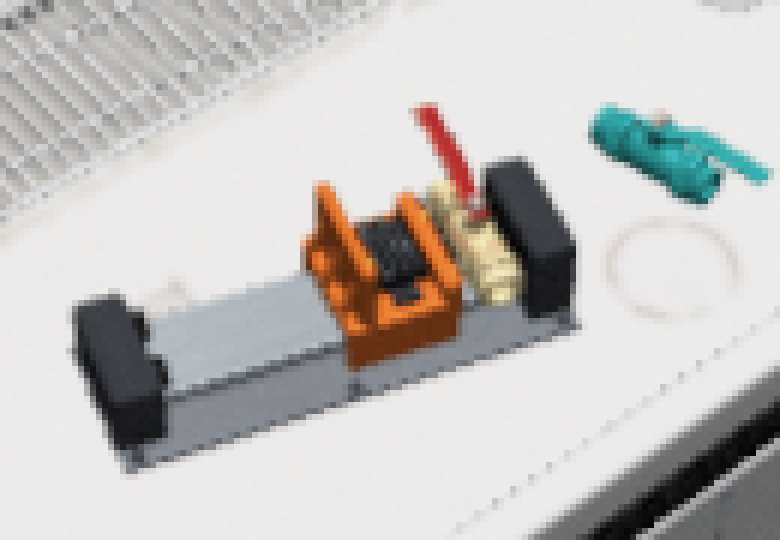

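View pics/crop1.png

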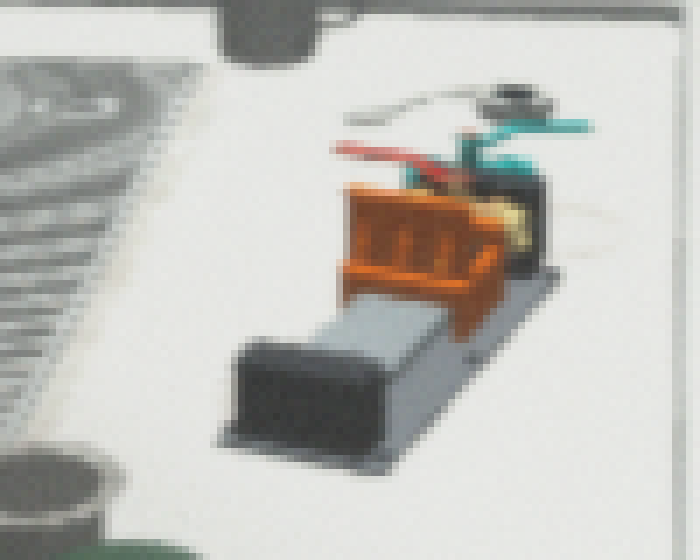

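The brass valve with the red lever sits between the jaws. The turquoise one is separate, up and to the right of the clamp. Next I'll fit the clamp axis.

```bash
cat > fit.py <<'E'
from h import *
def fit(d,roi=None):
    P=pts(d);f=d["frame"];hsv=cv2.cvtColor(f,cv2.COLOR_RGB2HSV)
    m=(d["depth"]>0)&(P[...,0]>.35)&(P[...,0]<.65)&(P[...,1]>-.2)&(P[...,1]<.25)
    o=m&(hsv[...,0]>4)&(hsv[...,0]<18)&(hsv[...,1]>170)&(hsv[...,2]>70)&(P[...,2]>.01)&(P[...,2]<.11)
    Q=P[o]
    wt=Q[(Q[:,2]>.086)]
    print("wall top n",len(wt),wt.mean(0).round(4),cv2.minAreaRect((wt[:,:2]*1000).astype(np.float32)))
    # bar top
    g=m&(hsv[...,1]<70)&(abs(P[...,2]-.032)<.004)&(P[...,1]>wt[:,1].mean()-.0)&(P[...,1]<.16)
    Qb=P[g];print("bar",len(Qb),cv2.minAreaRect((Qb[:,:2]*1000).astype(np.float32)))
    b=m&(hsv[...,2]<80)&(abs(P[...,2]-.052)<.004)&(P[...,1]>.08)
    Qe=P[b];print("endblock",len(Qe),Qe.mean(0).round(4) if len(Qe) else 0,cv2.minAreaRect((Qe[:,:2]*1000).astype(np.float32)) if len(Qe)>3 else 0)
    b=m&(hsv[...,2]<80)&(abs(P[...,2]-.064)<.004)&(P[...,1]<-.03)
    Qe=P[b];print("fixedjaw",len(Qe),Qe.mean(0).round(4) if len(Qe) else 0,cv2.minAreaRect((Qe[:,:2]*1000).astype(np.float32)) if len(Qe)>3 else 0)
    b=m&(hsv[...,2]<80)&(hsv[...,1]<120)&(abs(P[...,2]-.060)<.006)&(P[...,1]<wt[:,1].mean())&(P[...,1]>-.03)
    Qe=P[b];print("paddle",len(Qe),Qe.mean(0).round(4) if len(Qe) else 0,cv2.minAreaRect((Qe[:,:2]*1000).astype(np.float32)) if len(Qe)>3 else 0)
    return P,hsv
E
python3 -c "
from fit import *
fit(load('scene0.npz'));fit(load('side0.npz'))"
```

```text
wall top n 46 [0.5056 0.0376 0.0916] ((507.6368408203125, 36.398170471191406), (8.379457473754883, 71.29007720947266), 72.40304565429688)
bar 347 ((529.0419311523438, 94.36065673828125), (101.48001861572266, 60.349205017089844), 70.60310363769531)
endblock 140 [0.5441 0.1629 0.0519] ((544.8845825195312, 159.542236328125), (34.79808044433594, 69.15663146972656), 73.39116668701172)
fixedjaw 116 [ 0.4757 -0.0654  0.0639] ((477.5630798339844, -65.92999267578125), (27.194095611572266, 72.02933502197266), 71.07308959960938)
paddle 77 [0.4982 0.0096 0.061 ] ((497.0893859863281, 9.44501781463623), (25.759056091308594, 49.228965759277344), 71.67527770996094)
wall top n 17 [0.4981 0.0425 0.0921] ((499.10723876953125, 39.72718048095703), (9.646208763122559, 44.48808288574219), 76.44780731201172)
bar 125 ((523.6154174804688, 79.30000305175781), (81.42239379882812, 56.2071533203125), 69.09284973144531)
endblock 25 [0.5448 0.1748 0.0499] ((548.5587768554688, 174.6333770751953), (13.223542213439941, 67.76612091064453), 80.77330780029297)
fixedjaw 12 [ 0.4631 -0.0508  0.0626] ((462.2793273925781, -51.103492736816406), (12.535669326782227, 30.032447814941406), 63.28630065917969)
paddle 0 0 0
```

Call:
{"name": "jog_arm", "arguments": {
  "steps": [
    {"grip": -1, "dx": 0.459, "dy": -0.523, "dz": 0.03, "az": -0.84},
    {"grip": -1, "dx": 0.459, "dy": -0.523, "dz": 0.03, "az": -0.84},
    {"grip": -1, "dx": 0.459, "dy": -0.523, "dz": 0.03, "az": -0.84},
    {"grip": -1, "dx": 0.459, "dy": -0.523, "dz": 0.03, "az": -0.84},
    {"grip": -1, "dx": 0.459, "dy": -0.523, "dz": 0.03, "az": -0.84},
    {"grip": -1, "dx": 0.459, "dy": -0.523, "dz": 0.03, "az": -0.84},
    {"grip": -1, "dx": 0.459, "dy": -0.523, "dz": 0.03, "az": -0.84},
    {"grip": -1, "dx": 0.459, "dy": -0.523, "dz": 0.03, "az": -0.84},
    {"grip": -1, "dx": 0.459, "dy": -0.523, "dz": 0.03, "az": -0.84},
    {"grip": -1, "dx": 0.459, "dy": -0.523, "dz": 0.03, "az": -0.84},
    {"grip": -1, "dx": 0.459, "dy": -0.523, "dz": 0.03, "az": -0.84},
    {"grip": -1, "dx": 0.459, "dy": -0.523, "dz": 0.03, "az": -0.84},
    {"grip": -1, "dx": 0.459, "dy": -0.523, "dz": 0.03, "az": -0.84},
    {"grip": -1, "dx": 0.459, "dy": -0.523, "dz": 0.03, "az": -0.84},
    {"grip": -1, "dx": 0.459, "dy": -0.523, "dz": 0.03, "az": -0.84},
    {"grip": -1, "dx": 0.459, "dy": -0.523, "dz": 0.03, "az": -0.84},
    {"grip": -1, "dx": 0.459, "dy": -0.523, "dz": 0.03, "az": -0.84},
    {"grip": -1, "dx": 0.459, "dy": -0.523, "dz": 0.03, "az": -0.84},
    {"grip": -1, "dx": 0.459, "dy": -0.523, "dz": 0.03, "az": -0.84},
    {"grip": -1, "dx": 0.459, "dy": -0.523, "dz": 0.03, "az": -0.84}
  ]
}}

```text
schema error: expected keys grip, dx, dy, dz, ax, ay, az
```

Call:
{"name": "jog_arm", "arguments": {
  "steps": [
    {"grip": -1, "dx": 0.459, "dy": -0.523, "dz": 0.03, "ax": 0, "ay": 0, "az": -0.84},
    {"grip": -1, "dx": 0.459, "dy": -0.523, "dz": 0.03, "ax": 0, "ay": 0, "az": -0.84},
    {"grip": -1, "dx": 0.459, "dy": -0.523, "dz": 0.03, "ax": 0, "ay": 0, "az": -0.84},
    {"grip": -1, "dx": 0.459, "dy": -0.523, "dz": 0.03, "ax": 0, "ay": 0, "az": -0.84},
    {"grip": -1, "dx": 0.459, "dy": -0.523, "dz": 0.03, "ax": 0, "ay": 0, "az": -0.84},
    {"grip": -1, "dx": 0.459, "dy": -0.523, "dz": 0.03, "ax": 0, "ay": 0, "az": -0.84},
    {"grip": -1, "dx": 0.459, "dy": -0.523, "dz": 0.03, "ax": 0, "ay": 0, "az": -0.84},
    {"grip": -1, "dx": 0.459, "dy": -0.523, "dz": 0.03, "ax": 0, "ay": 0, "az": -0.84},
    {"grip": -1, "dx": 0.459, "dy": -0.523, "dz": 0.03, "ax": 0, "ay": 0, "az": -0.84},
    {"grip": -1, "dx": 0.459, "dy": -0.523, "dz": 0.03, "ax": 0, "ay": 0, "az": -0.84},
    {"grip": -1, "dx": 0.459, "dy": -0.523, "dz": 0.03, "ax": 0, "ay": 0, "az": -0.84},
    {"grip": -1, "dx": 0.459, "dy": -0.523, "dz": 0.03, "ax": 0, "ay": 0, "az": -0.84},
    {"grip": -1, "dx": 0.459, "dy": -0.523, "dz": 0.03, "ax": 0, "ay": 0, "az": -0.84},
    {"grip": -1, "dx": 0.459, "dy": -0.523, "dz": 0.03, "ax": 0, "ay": 0, "az": -0.84},
    {"grip": -1, "dx": 0.459, "dy": -0.523, "dz": 0.03, "ax": 0, "ay": 0, "az": -0.84},
    {"grip": -1, "dx": 0.459, "dy": -0.523, "dz": 0.03, "ax": 0, "ay": 0, "az": -0.84},
    {"grip": -1, "dx": 0.459, "dy": -0.523, "dz": 0.03, "ax": 0, "ay": 0, "az": -0.84},
    {"grip": -1, "dx": 0.459, "dy": -0.523, "dz": 0.03, "ax": 0, "ay": 0, "az": -0.84},
    {"grip": -1, "dx": 0.459, "dy": -0.523, "dz": 0.03, "ax": 0, "ay": 0, "az": -0.84},
    {"grip": -1, "dx": 0.459, "dy": -0.523, "dz": 0.03, "ax": 0, "ay": 0, "az": -0.84}
  ]
}}

```text
time: 1.82
tool_pos: [0.5007, 0.0135, 0.201]
eef_rot: [[0.285, 0.959, -0.001], [0.959, -0.285, 0.0], [0.0, -0.002, -1.0]]
contact_force: [-0.8, 0.3, -0.4]
opening: 0.0
```

Run:
```python
from rig import manip
from fit import *
d=manip.snapshot("wrist");np.savez("wrist1.npz",**d)
fit(d)
cv2.imwrite("pics/wrist1.png",cv2.cvtColor(d["frame"],cv2.COLOR_RGB2BGR))
print(manip.state()["joint_pos"])
```

```text
wall top n 1215 [0.5101 0.0358 0.0903] ((510.4031677246094, 35.18319320678711), (10.31645393371582, 70.95645904541016), 73.85415649414062)
bar 7831 ((529.1040649414062, 97.19784545898438), (105.07498168945312, 70.55965423583984), 73.16195678710938)
endblock 50 [0.5434 0.1419 0.0486] ((541.9015502929688, 142.29478454589844), (2.8381686210632324, 41.61673355102539), 73.3065185546875)
fixedjaw 175 [ 0.5006 -0.0654  0.0627] ((485.81781005859375, -52.97746276855469), (42.6870231628418, 73.26309204101562), 66.2359390258789)
paddle 1410 [0.5026 0.0088 0.0602] ((503.2853698730469, 1.5165939331054688), (45.70888137817383, 65.05317687988281), 73.3340835571289)
[ 0.08845929  0.39052261 -0.30273195  2.12223333  0.18652121  0.65468124
 -0.63170633]
```

View pics/wrist1.png

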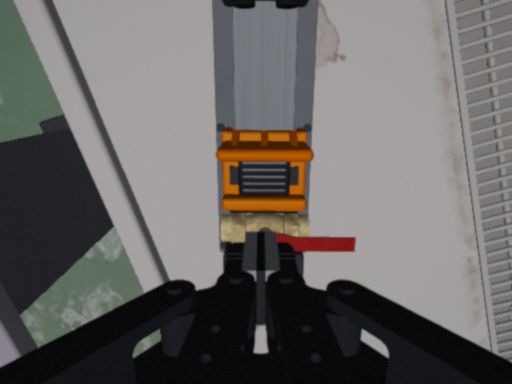

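The wrist view shows the jaw square to the image, with the wall at (265,155), the paddle at (264,178), the brass valve at (264,228) and the tips at (262,250). I'll go down to just above the paddle, about 3 mm short of the wall.

Call:
{"name": "jog_arm", "arguments": {
  "steps": [
    {"grip": -1, "dx": 0.005, "dy": 0.002, "dz": 0.03, "ax": 0, "ay": 0, "az": 0},
    {"grip": -1, "dx": 0.005, "dy": 0.002, "dz": 0.06, "ax": 0, "ay": 0, "az": 0},
    {"grip": -1, "dx": 0.005, "dy": 0.002, "dz": 0.085, "ax": 0, "ay": 0, "az": 0},
    {"grip": -1, "dx": 0.005, "dy": 0.002, "dz": 0.1, "ax": 0, "ay": 0, "az": 0},
    {"grip": -1, "dx": 0.005, "dy": 0.002, "dz": 0.1, "ax": 0, "ay": 0, "az": 0},
    {"grip": -1, "dx": 0.005, "dy": 0.002, "dz": 0.1, "ax": 0, "ay": 0, "az": 0}
  ]
}}

```text
time: 2.37
tool_pos: [0.5033, 0.0157, 0.1007]
eef_rot: [[0.288, 0.958, -0.003], [0.958, -0.288, -0.0], [-0.001, -0.003, -1.0]]
contact_force: [0.2, 0.2, 1.0]
opening: 0.0
```

Run:
```python
from rig import manip
from fit import *
d=manip.snapshot("wrist");fit(d)
cv2.imwrite("pics/wrist2.png",cv2.cvtColor(d["frame"],cv2.COLOR_RGB2BGR))
d=manip.snapshot("scene")
cv2.imwrite("pics/scene2.png",cv2.resize(cv2.cvtColor(d["frame"][165:255,190:320],cv2.COLOR_RGB2BGR),None,fx=6,fy=6))
s=manip.state();print(s["tool_pos"],s["contact_force"])
```

```text
wall top n 3057 [0.5105 0.036  0.0903] ((510.3063659667969, 35.36640167236328), (9.705791473388672, 71.95362091064453), 73.28311920166016)
bar 14056 ((526.2188110351562, 87.68923950195312), (86.21195983886719, 54.08877944946289), 73.0943374633789)
endblock 0 0 0
fixedjaw 273 [ 0.4799 -0.0622  0.0629] ((480.2169189453125, -61.8061408996582), (17.135643005371094, 8.240614891052246), 72.46119689941406)
paddle 1743 [0.503  0.0108 0.06  ] ((505.3964538574219, 8.388893127441406), (60.15483474731445, 65.57281494140625), 73.72320556640625)
[0.50425944 0.01628431 0.10198335] [-0.45762391 -0.72303186 -0.15016531]
```

View pics/wrist2.png

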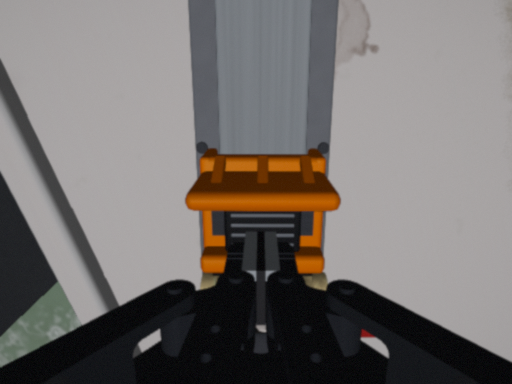

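View pics/scene2.png

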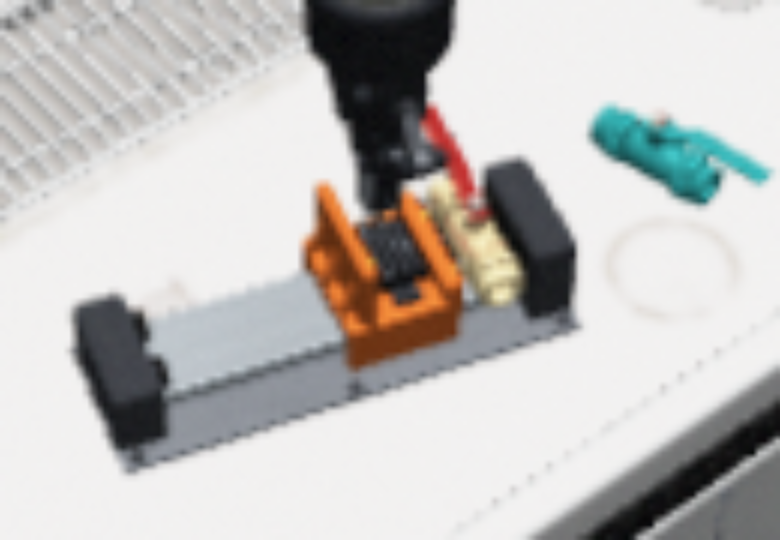

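The tips are centred on the paddle, on the valve side of the wall, and clear of both the wall and the valve. Next is the descent, with a gentle press.

Call:
{"name": "jog_arm", "arguments": {
  "steps": [
    {"grip": -1, "dx": 0, "dy": 0, "dz": 0.02, "ax": 0, "ay": 0, "az": 0},
    {"grip": -1, "dx": 0, "dy": 0, "dz": 0.032, "ax": 0, "ay": 0, "az": 0},
    {"grip": -1, "dx": 0, "dy": 0, "dz": 0.038, "ax": 0, "ay": 0, "az": 0},
    {"grip": -1, "dx": 0, "dy": 0, "dz": 0.041, "ax": 0, "ay": 0, "az": 0},
    {"grip": -1, "dx": 0, "dy": 0, "dz": 0.043, "ax": 0, "ay": 0, "az": 0},
    {"grip": -1, "dx": 0, "dy": 0, "dz": 0.045, "ax": 0, "ay": 0, "az": 0},
    {"grip": -1, "dx": 0, "dy": 0, "dz": 0.045, "ax": 0, "ay": 0, "az": 0},
    {"grip": -1, "dx": 0, "dy": 0, "dz": 0.045, "ax": 0, "ay": 0, "az": 0}
  ]
}}

```text
time: 3.13
tool_pos: [0.5045, 0.0161, 0.0576]
eef_rot: [[0.288, 0.958, 0.001], [0.958, -0.288, 0.0], [0.0, 0.001, -1.0]]
contact_force: [0.4, -0.8, 5.4]
opening: -0.0001
```

Run:
```python
from rig import manip
from fit import *
d=manip.snapshot("wrist")
cv2.imwrite("pics/wrist3.png",cv2.cvtColor(d["frame"],cv2.COLOR_RGB2BGR))
for i in range(3):
    s=manip.state();print(s["time"],s["tool_pos"],s["contact_force"]);manip.snapshot("wrist")
```

```text
3.1833 [0.50453819 0.01611149 0.05753307] [-0.55052997 -1.44490153  5.03170559]
3.2333 [0.50454599 0.01611155 0.05747894] [-0.10984693 -1.86183588  5.12987825]
3.2833 [0.50455433 0.01613547 0.05740171] [-0.57993361 -1.47596175  4.95359948]
```

View pics/wrist3.png

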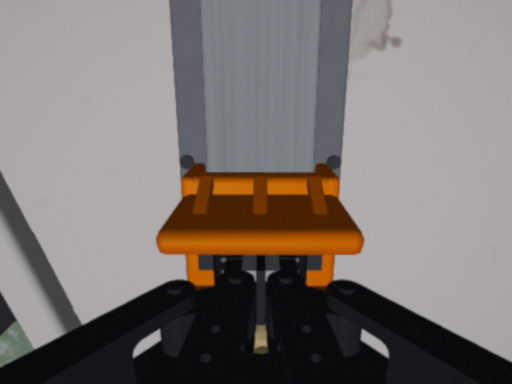

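Force is 5 N and z is 57.4 mm, so the paddle is down about 4.5 mm. I'll press slightly further and start pushing along tool +x, which is the clamp's +y.

Call:
{"name": "jog_arm", "arguments": {
  "steps": [
    {"grip": -1, "dx": 0, "dy": 0, "dz": 0.001, "ax": 0, "ay": 0, "az": 0},
    {"grip": -1, "dx": 0.002, "dy": 0, "dz": 0.001, "ax": 0, "ay": 0, "az": 0},
    {"grip": -1, "dx": 0.004, "dy": 0, "dz": 0.001, "ax": 0, "ay": 0, "az": 0},
    {"grip": -1, "dx": 0.006, "dy": 0, "dz": 0.001, "ax": 0, "ay": 0, "az": 0},
    {"grip": -1, "dx": 0.008, "dy": 0, "dz": 0.001, "ax": 0, "ay": 0, "az": 0},
    {"grip": -1, "dx": 0.011, "dy": 0, "dz": 0.001, "ax": 0, "ay": 0, "az": 0},
    {"grip": -1, "dx": 0.014, "dy": 0, "dz": 0.001, "ax": 0, "ay": 0, "az": 0},
    {"grip": -1, "dx": 0.017, "dy": 0, "dz": 0.001, "ax": 0, "ay": 0, "az": 0},
    {"grip": -1, "dx": 0.02, "dy": 0, "dz": 0.001, "ax": 0, "ay": 0, "az": 0}
  ]
}}

```text
time: 4.08
tool_pos: [0.5102, 0.0349, 0.0564]
eef_rot: [[0.288, 0.958, 0.0], [0.958, -0.288, -0.001], [-0.0, 0.0, -1.0]]
contact_force: [-0.7, -3.9, 5.6]
opening: 0.0001
```

Run:
```python
from rig import manip
from fit import *
d=manip.snapshot("wrist");fit(d)
cv2.imwrite("pics/wrist4.png",cv2.cvtColor(d["frame"],cv2.COLOR_RGB2BGR))
d=manip.snapshot("scene")
cv2.imwrite("pics/scene4.png",cv2.resize(cv2.cvtColor(d["frame"][165:255,190:320],cv2.COLOR_RGB2BGR),None,fx=6,fy=6))
s=manip.state();print(s["time"],s["tool_pos"],s["contact_force"])
```

```text
wall top n 5682 [0.5163 0.0549 0.0902] ((514.7567749023438, 50.65467071533203), (17.519113540649414, 71.88117980957031), 73.62040710449219)
bar 19798 ((530.2801513671875, 101.907958984375), (78.01099395751953, 72.62283325195312), 73.05497741699219)
endblock 0 0 0
fixedjaw 0 0 0
paddle 359 [0.5059 0.0275 0.0557] ((504.31353759765625, 15.84890365600586), (34.82670974731445, 43.75361251831055), 72.88504028320312)
4.1833 [0.51044753 0.03555899 0.05645115] [ 0.14734943 -1.10408233  5.94180678]
```

View pics/scene4.png

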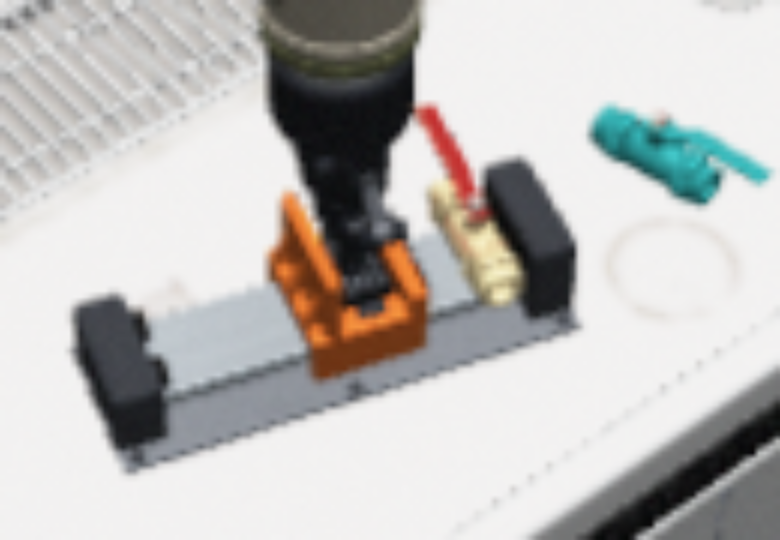

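The jaw moved about 20 mm and the valve stayed where it was. I'll carry on.

Call:
{"name": "jog_arm", "arguments": {
  "steps": [
    {"grip": -1, "dx": 0.003, "dy": 0, "dz": 0, "ax": 0, "ay": 0, "az": 0},
    {"grip": -1, "dx": 0.006, "dy": 0, "dz": 0, "ax": 0, "ay": 0, "az": 0},
    {"grip": -1, "dx": 0.009, "dy": 0, "dz": 0, "ax": 0, "ay": 0, "az": 0},
    {"grip": -1, "dx": 0.012, "dy": 0, "dz": 0, "ax": 0, "ay": 0, "az": 0},
    {"grip": -1, "dx": 0.015, "dy": 0, "dz": 0, "ax": 0, "ay": 0, "az": 0},
    {"grip": -1, "dx": 0.018, "dy": 0, "dz": 0, "ax": 0, "ay": 0, "az": 0},
    {"grip": -1, "dx": 0.021, "dy": 0, "dz": 0, "ax": 0, "ay": 0, "az": 0},
    {"grip": -1, "dx": 0.024, "dy": 0, "dz": 0, "ax": 0, "ay": 0, "az": 0},
    {"grip": -1, "dx": 0.027, "dy": 0, "dz": 0, "ax": 0, "ay": 0, "az": 0},
    {"grip": -1, "dx": 0.03, "dy": 0, "dz": 0, "ax": 0, "ay": 0, "az": 0},
    {"grip": -1, "dx": 0.033, "dy": 0, "dz": 0, "ax": 0, "ay": 0, "az": 0},
    {"grip": -1, "dx": 0.036, "dy": 0, "dz": 0, "ax": 0, "ay": 0, "az": 0},
    {"grip": -1, "dx": 0.039, "dy": 0, "dz": 0, "ax": 0, "ay": 0, "az": 0},
    {"grip": -1, "dx": 0.042, "dy": 0, "dz": 0, "ax": 0, "ay": 0, "az": 0},
    {"grip": -1, "dx": 0.045, "dy": 0, "dz": 0, "ax": 0, "ay": 0, "az": 0},
    {"grip": -1, "dx": 0.048, "dy": 0, "dz": 0, "ax": 0, "ay": 0, "az": 0},
    {"grip": -1, "dx": 0.051, "dy": 0, "dz": 0, "ax": 0, "ay": 0, "az": 0},
    {"grip": -1, "dx": 0.054, "dy": 0, "dz": 0, "ax": 0, "ay": 0, "az": 0},
    {"grip": -1, "dx": 0.057, "dy": 0, "dz": 0, "ax": 0, "ay": 0, "az": 0},
    {"grip": -1, "dx": 0.06, "dy": 0, "dz": 0, "ax": 0, "ay": 0, "az": 0}
  ]
}}

```text
time: 5.85
tool_pos: [0.5277, 0.0925, 0.0566]
eef_rot: [[0.288, 0.958, 0.0], [0.958, -0.288, -0.001], [-0.0, 0.001, -1.0]]
contact_force: [-0.3, -3.8, 4.8]
opening: 0.0002
```

Run:
```python
from rig import manip
from fit import *
d=manip.snapshot("wrist")
cv2.imwrite("pics/wrist5.png",cv2.cvtColor(d["frame"],cv2.COLOR_RGB2BGR))
d=manip.snapshot("scene")
cv2.imwrite("pics/scene5.png",cv2.resize(cv2.cvtColor(d["frame"][165:255,190:320],cv2.COLOR_RGB2BGR),None,fx=6,fy=6))
s=manip.state();print(s["time"],s["tool_pos"],s["contact_force"])
```

```text
5.95 [0.52797697 0.09321938 0.05662753] [-0.83419291 -1.03753161  5.07292163]
```

View pics/scene5.png

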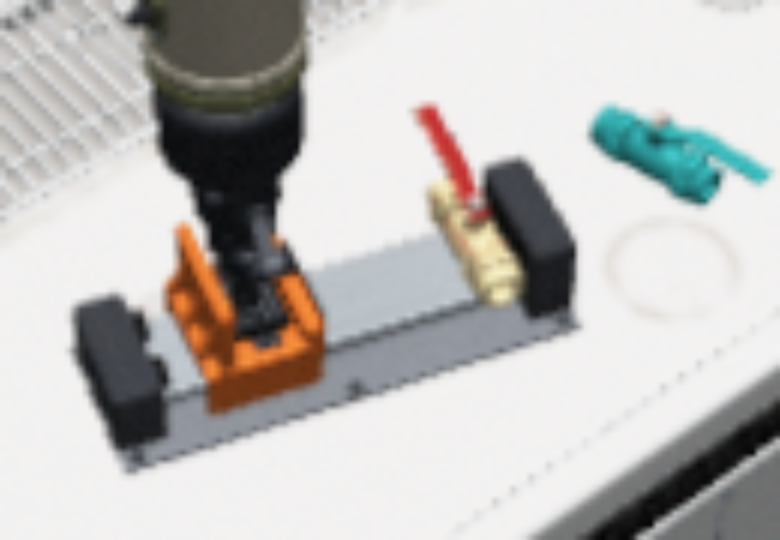

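View pics/wrist5.png

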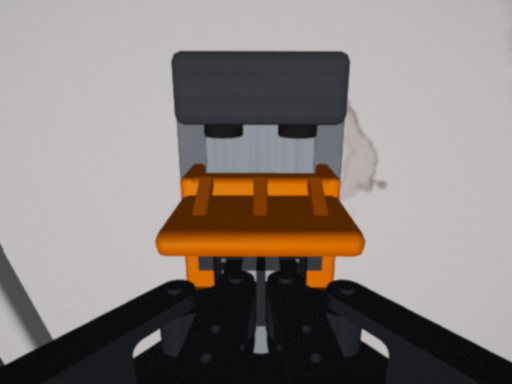

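About 20 mm is left to the bumpers. I'll finish slowly and watch for the force to rise.

Call:
{"name": "jog_arm", "arguments": {
  "steps": [
    {"grip": -1, "dx": 0.003, "dy": 0, "dz": 0, "ax": 0, "ay": 0, "az": 0},
    {"grip": -1, "dx": 0.006, "dy": 0, "dz": 0, "ax": 0, "ay": 0, "az": 0},
    {"grip": -1, "dx": 0.009, "dy": 0, "dz": 0, "ax": 0, "ay": 0, "az": 0},
    {"grip": -1, "dx": 0.011, "dy": 0, "dz": 0, "ax": 0, "ay": 0, "az": 0},
    {"grip": -1, "dx": 0.013, "dy": 0, "dz": 0, "ax": 0, "ay": 0, "az": 0},
    {"grip": -1, "dx": 0.015, "dy": 0, "dz": 0, "ax": 0, "ay": 0, "az": 0},
    {"grip": -1, "dx": 0.017, "dy": 0, "dz": 0, "ax": 0, "ay": 0, "az": 0},
    {"grip": -1, "dx": 0.018, "dy": 0, "dz": 0, "ax": 0, "ay": 0, "az": 0},
    {"grip": -1, "dx": 0.019, "dy": 0, "dz": 0, "ax": 0, "ay": 0, "az": 0},
    {"grip": -1, "dx": 0.019, "dy": 0, "dz": 0, "ax": 0, "ay": 0, "az": 0}
  ]
}}

```text
time: 6.78
tool_pos: [0.5332, 0.1109, 0.0567]
eef_rot: [[0.288, 0.958, 0.0], [0.958, -0.288, -0.001], [-0.001, 0.001, -1.0]]
contact_force: [-0.9, -2.7, 5.3]
opening: -0.0002
```

Run:
```python
from rig import manip
from fit import *
d=manip.snapshot("wrist")
cv2.imwrite("pics/wrist6.png",cv2.cvtColor(d["frame"],cv2.COLOR_RGB2BGR))
s=manip.state();print(s["time"],s["tool_pos"],s["contact_force"])
```

```text
6.8333 [0.53320229 0.1109195  0.0566609 ] [-0.61206067 -4.21488557  4.6585446 ]
```

View pics/wrist6.png

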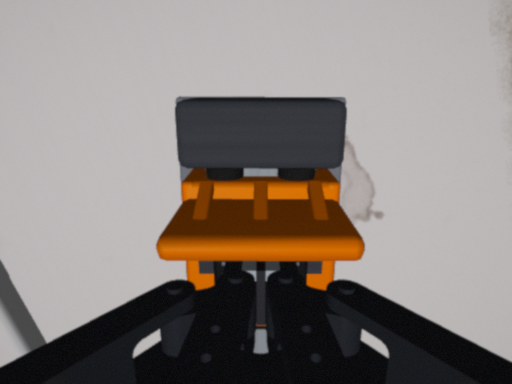

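Nearly in contact now, so I'll push in small increments to seat it.

Call:
{"name": "jog_arm", "arguments": {
  "steps": [
    {"grip": -1, "dx": 0.001, "dy": 0, "dz": 0, "ax": 0, "ay": 0, "az": 0},
    {"grip": -1, "dx": 0.002, "dy": 0, "dz": 0, "ax": 0, "ay": 0, "az": 0},
    {"grip": -1, "dx": 0.003, "dy": 0, "dz": 0, "ax": 0, "ay": 0, "az": 0},
    {"grip": -1, "dx": 0.004, "dy": 0, "dz": 0, "ax": 0, "ay": 0, "az": 0},
    {"grip": -1, "dx": 0.004, "dy": 0, "dz": 0, "ax": 0, "ay": 0, "az": 0}
  ]
}}

```text
time: 7.25
tool_pos: [0.5333, 0.1117, 0.0567]
eef_rot: [[0.29, 0.957, -0.002], [0.957, -0.29, -0.005], [-0.005, -0.001, -1.0]]
contact_force: [-1.6, -10.2, 8.7]
opening: -0.0001
```

Call:
{"name": "jog_arm", "arguments": {
  "steps": [
    {"grip": -1, "dx": 0.003, "dy": 0, "dz": 0, "ax": 0, "ay": 0, "az": 0},
    {"grip": -1, "dx": 0.005, "dy": 0, "dz": 0, "ax": 0, "ay": 0, "az": 0},
    {"grip": -1, "dx": 0.006, "dy": 0, "dz": 0, "ax": 0, "ay": 0, "az": 0},
    {"grip": -1, "dx": 0.006, "dy": 0, "dz": 0, "ax": 0, "ay": 0, "az": 0}
  ]
}}

```text
time: 7.58
tool_pos: [0.5331, 0.1117, 0.0567]
eef_rot: [[0.294, 0.956, -0.007], [0.956, -0.294, -0.012], [-0.013, -0.003, -1.0]]
contact_force: [-3.5, -18.1, 13.8]
opening: 0.0004
```

Run:
```python
from rig import manip
from fit import *
d=manip.snapshot("wrist")
cv2.imwrite("pics/wrist7.png",cv2.cvtColor(d["frame"],cv2.COLOR_RGB2BGR))
s=manip.state();print(s["time"],s["tool_pos"],s["contact_force"])
```

```text
7.6333 [0.5331674  0.11174612 0.05671351] [ -4.19932919 -18.34663528  12.80741266]
```

View pics/wrist7.png

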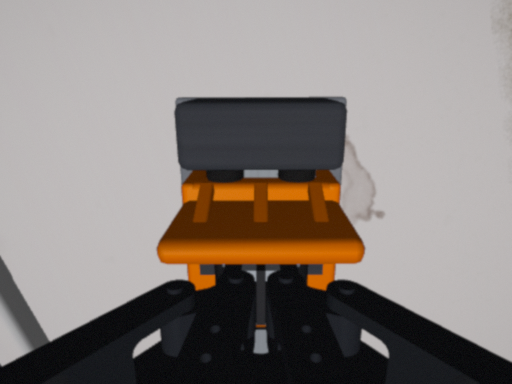

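The jaw is against the bumpers: 18 N with no further motion. I'll ease off the push, lift straight up, then back away.

Call:
{"name": "jog_arm", "arguments": {
  "steps": [
    {"grip": -1, "dx": 0.001, "dy": 0, "dz": 0, "ax": 0, "ay": 0, "az": 0},
    {"grip": -1, "dx": 0.0, "dy": 0, "dz": -0.002, "ax": 0, "ay": 0, "az": 0},
    {"grip": -1, "dx": 0.0, "dy": 0, "dz": -0.005, "ax": 0, "ay": 0, "az": 0},
    {"grip": -1, "dx": 0.0, "dy": 0, "dz": -0.009, "ax": 0, "ay": 0, "az": 0},
    {"grip": -1, "dx": -0.002, "dy": 0, "dz": -0.014, "ax": 0, "ay": 0, "az": 0},
    {"grip": -1, "dx": -0.004, "dy": 0, "dz": -0.025, "ax": 0, "ay": 0, "az": 0},
    {"grip": -1, "dx": -0.004, "dy": 0, "dz": -0.05, "ax": 0, "ay": 0, "az": 0},
    {"grip": -1, "dx": -0.004, "dy": 0, "dz": -0.085, "ax": 0, "ay": 0, "az": 0},
    {"grip": -1, "dx": -0.004, "dy": 0, "dz": -0.12, "ax": 0, "ay": 0, "az": 0},
    {"grip": -1, "dx": -0.004, "dy": 0, "dz": -0.15, "ax": 0, "ay": 0, "az": 0},
    {"grip": -1, "dx": -0.004, "dy": 0, "dz": -0.15, "ax": 0, "ay": 0, "az": 0},
    {"grip": -1, "dx": -0.004, "dy": 0, "dz": -0.15, "ax": 0, "ay": 0, "az": 0}
  ]
}}

```text
time: 8.63
tool_pos: [0.5339, 0.1102, 0.2093]
eef_rot: [[0.294, 0.956, -0.002], [0.956, -0.294, -0.01], [-0.01, 0.001, -1.0]]
contact_force: [0.3, -0.5, 0.0]
opening: 0.0
```

Run:
```python
from rig import manip
from fit import *
d=manip.snapshot("wrist")
cv2.imwrite("pics/wrist8.png",cv2.cvtColor(d["frame"],cv2.COLOR_RGB2BGR))
P=pts(d);print("paddle z at px col 262:",[(r,P[r,262].round(4).tolist()) for r in range(100,240,6)])
d=manip.snapshot("scene")
cv2.imwrite("pics/scene8.png",cv2.resize(cv2.cvtColor(d["frame"][165:255,190:320],cv2.COLOR_RGB2BGR),None,fx=6,fy=6))
a=load("scene0.npz")["frame"];df=np.abs(a.astype(int)-d["frame"]).sum(2)>90
cv2.imwrite("pics/full8.png",cv2.cvtColor(d["frame"],cv2.COLOR_RGB2BGR))
for n,(y0,y1,x0,x1) in dict(valve=(182,216,262,278),turq=(180,200,288,320),left=(210,320,100,190),right=(110,180,250,345)).items(): print(n,df[y0:y1,x0:x1].sum())
s=manip.state();print(s["time"],s["tool_pos"],s["contact_force"])
```

```text
paddle z at px col 262: [(100, [0.5533, 0.1672, 0.0515]), (106, [0.5518, 0.1624, 0.051]), (112, [0.5503, 0.1576, 0.0506]), (118, [0.5489, 0.1529, 0.0521]), (124, [0.5473, 0.1477, 0.049]), (130, [0.5453, 0.1406, 0.0316]), (136, [0.5445, 0.1388, 0.0559]), (142, [0.5434, 0.1353, 0.065]), (148, [0.5423, 0.1318, 0.0727]), (154, [0.5418, 0.1305, 0.0909]), (160, [0.5404, 0.1261, 0.0911]), (166, [0.5372, 0.115, 0.0621]), (172, [0.5355, 0.1095, 0.0604]), (178, [0.534, 0.1046, 0.0615]), (184, [0.5325, 0.0995, 0.0619]), (190, [0.5309, 0.0944, 0.0625]), (196, [0.5292, 0.0886, 0.0607]), (202, [0.5276, 0.0835, 0.0617]), (208, [0.5259, 0.0779, 0.0612]), (214, [0.521, 0.0615, 0.0319]), (220, [0.5191, 0.055, 0.0309]), (226, [0.5174, 0.0495, 0.0328]), (232, [0.5383, 0.1218, 0.2148]), (238, [0.5381, 0.1213, 0.2197])]
valve 63
turq 0
left 0
right 7
8.7333 [0.53253481 0.10962816 0.20675772] [-0.38627974  0.0877434  -0.12032429]
```

View pics/scene8.png

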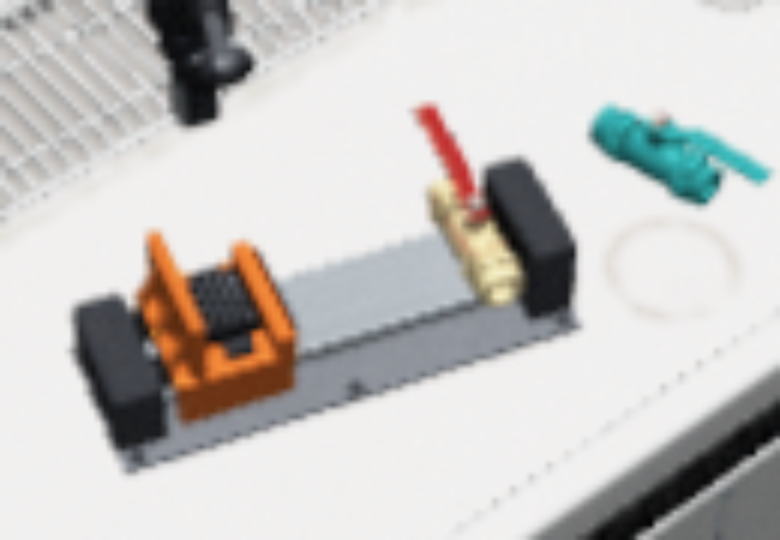

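View pics/wrist8.png

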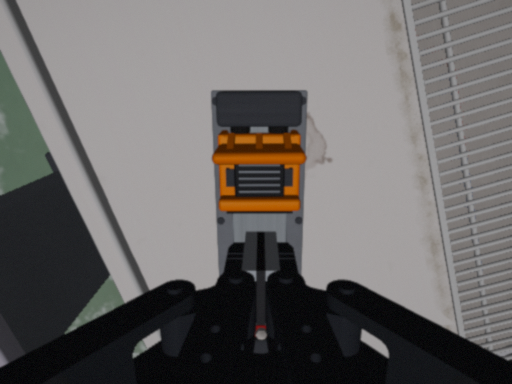

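Run:
```python
from rig import manip
from fit import *
d=manip.snapshot("wrist");fit(d)
cv2.imwrite("pics/wrist9.png",cv2.resize(cv2.cvtColor(d["frame"][80:220,200:320],cv2.COLOR_RGB2BGR),None,fx=5,fy=4.2857,interpolation=cv2.INTER_CUBIC))
s=manip.state();print(s["time"],s["tool_pos"])
```

```text
wall top n 1168 [0.5389 0.1285 0.0903] ((538.599853515625, 127.91988372802734), (10.41311264038086, 71.92115783691406), 72.83208465576172)
bar 100 ((551.7305297851562, 139.85118103027344), (5.09129524230957, 34.83186340332031), 73.63924407958984)
endblock 3439 [0.5465 0.1547 0.0514] ((539.4425659179688, 130.6894073486328), (93.0870361328125, 73.63002014160156), 73.31159210205078)
fixedjaw 177 [ 0.4793 -0.0624  0.0629] ((479.8178405761719, -61.80793380737305), (18.40540313720703, 13.188884735107422), 72.51808166503906)
paddle 1477 [0.5308 0.1021 0.0604] ((533.5516967773438, 101.70236206054688), (61.16656494140625, 65.8213119506836), 73.29952239990234)
8.7833 [0.53231349 0.10955209 0.20611869]
```

View pics/wrist9.png

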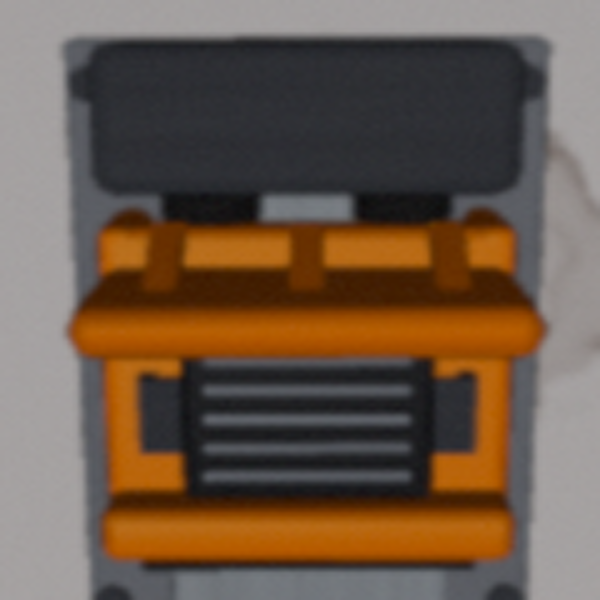

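Run:
```python
from rig import manip
from fit import *
a=load("scene0.npz")["frame"];d=manip.snapshot("scene")["frame"]
for f in(a,d):
    h=cv2.cvtColor(f,cv2.COLOR_RGB2HSV);c=np.zeros(h.shape[:2],bool);c[175:222,255:290]=1
    red=c&((h[...,0]<4)|(h[...,0]>174))&(h[...,1]>150);br=c&(h[...,0]>18)&(h[...,0]<32)&(h[...,1]>60)
    for m in(red,br):
        y,x=np.nonzero(m);print(len(x),x.mean(),y.mean(),x.max(),y.min(),y.max())
```

```text
42 264.5952380952381 190.14285714285714 271 183 200
119 269.96638655462186 206.36974789915968 277 195 215
40 264.45 189.975 271 183 200
103 270.05825242718447 206.4757281553398 277 196 215
```

The valve hasn't moved, the paddle is back up at about 61–62 mm and the jaw is home, so I'm handing in.

```bash
python3 -c "
from rig import manip
print(manip.sign_off())"
```

```text
the job is handed in; nothing more can be done
None
```

The sliding jaw is fully home against the end block, the release has sprung back up, and the brass valve is free on the bar. I handed the job in at about 9 s of the 40 s allowed.

With the fingers shut, I pressed the black release down about 5.5 mm. Holding it down, I pushed the jaw back by its wall until it stopped, eased off, lifted straight up and moved clear.

**Last checks:**
- **Jaw home:** it would not move further under about 18 N, and its back touches the bumpers in the wrist picture. The wall moved about 97 mm, not the full 100 mm. I put the difference down to the jaw not starting fully closed, and to the roughly 2 mm camera accuracy.
- **Release up:** the top of the paddle reads about 61–62 mm above the worktop, against 62 mm when up. There is no contact force on the tool.
- **Valve in place:** its red and brass areas in the scene picture are within about 0.2 pixel of where they started.
- **Other items:** before and after pictures show no change around the turquoise look-alike or the tins and caps side. The mug and spoon side differs by 7 pixels. I took that as noise and did not look closer.

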